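# Park the utensil carousel past its spring catch

### The arm

A 6-joint arm with a two-finger parallel gripper is mounted at the origin on the work surface. World frame = base frame: x ahead of the robot, y to its left, z up, the work surface at z = 0. Lengths are in mm, angles in rad, forces in N, time in s.
With the tool pointing down it reaches from about 350 to 875 mm from the base axis. Payload 4.2 kg.
Tool frame: the origin (TCP) lies midway between the tips of the shut fingers; the grasp point (between the pads) lies 19 mm behind it; z points along the fingers, y is the line along which they close (so a half turn about z gives the same grasp; the last joint's range is limited). The gripper opens to 85 mm and grips with 20 to 120 N. Pads are 22 mm wide; open, the fingers measure 114 mm over their backs; the gripper's body (76 mm by 85 mm) begins 54 mm behind the grasp point. The pads swing forward as they close: fully open they stand 13 mm farther back than shut.
Start: joints at [0.259, 0.385, 0.008, 0, -1.194, -0.259], TCP at [624.979, 0.025, 231.312] pointing down, gripper open.
Joint ranges: [-3.14, 3.14], [-1.21, 2.06], [-1.07, 1.41], [-3.16, 2.05], [-2.99, -0.16], [-3.1, 3.1]. Speed limits (rad/s): [2.79, 2.79, 3.14, 3.14, 3.14, 3.14].

### API

Orientations are given as a unit quaternion [x, y, z, w].
In Python, from bench import arm, eyes, nets gives the robot as it stands.
- The arm moves only by the tool apply_moves, never from a script. Its arguments are lists of equal length, an entry for each row: "delta_rot": the turn, a rotation vector about the tool's x, y, z as a fraction of full scale, a list of three; "xyz": the shift along the tool's x, y, z as a fraction of full scale, a list of three; "hand": the gripper command: -1 is fully open, 1 is shut, values between are in proportion. In form: {"delta_rot": [[ax, ay, az], ...], "xyz": [[dx, dy, dz], ...], "hand": [hand, ...]}. A call has 1 to 20 rows; each row shifts and turns the commanded pose from where the row before left it, along the tool's axes as they then stand; what a row does not reach is not made up. Full scale, the value 1, is 0.025 m for a shift and 6 degrees for a turn. A row lasts 1/12 s, in which the tool goes at most 41.7 mm and 7.16 degrees, less where a joint would pass 70% of its speed; a pose out of reach is approached as far as the arm can. A call with a number of a shift or a turn outside -1 to 1 is refused whole. A call with a gripper value outside its range is refused whole. The fingers move at their own pace and stop on an object; the grip force is fixed at half the most. Time passes only in rows, so rows that do not move let the fingers close. It gives the time, the measured TCP pose, the force, the opening and the grip force at its end, in the units of the state.
- arm.read_state(): the state, without advancing time (a new reading comes with each control period).
- eyes.get_image(name): name is "scene" or "side" or "wrist"; returns a dict with "frame" (420x560x3 uint8, red, green, blue), "range_z" (420x560 float32, mm along the optical axis (not along the pixel's ray), 0 where there is no reading), "camera_matrix" (3x3 intrinsics, pixels), "R" (3x3) and "t" (3): a world point X has camera coordinates R X + t; the wrist camera has in their place "hand_eye" (4x4, takes a point from camera to tool coordinates, whose origin is the TCP and whose axes are the flange's). Camera axes: x right, y down, z forward; pixel columns grow to the right and rows downward; lengths in mm; the calibration is good to about 2 mm. The wrist camera is an equidistant fisheye: a pixel r from the principal point sees the ray r / f radians off the axis. A picture is of the moment at which its call begins: read the wrist's pose just before it.
- arm.job_done(): hands the job in; it is judged then, once.
Trained networks look in a picture, given as the dict that the camera call returned (one of the last four; its "shot" number tells which), for a name from the list of things; names that differ only in an ending like _2 or _b are one class to them, and where a whole thing is asked for, a point or a joint stands for the part that bears it (a point fixed in the world has none). Each returns a list of dicts, best first, with "score" (0 to 1); they miss things now and then, are a little off and sometimes report something else, mostly with a low value. They report only what shows in the picture. A call takes as long as a camera call.
- nets.look_for(name, picture): "bbox" ([left, top, right, bottom] in pixels, round what is visible of it).
- nets.masks_of(name, picture): "region" (420x560 bool, what is visible of it) and "bbox" ([left, top, right, bottom] in pixels, round what is visible of it).
The state is a dict: "clock": time; "joints": joint angles; "joint_vel": joint speeds; "joint_efforts": joint torques, N m; "position": TCP position; "ee_rot": TCP orientation; "contact_force": force on the tool from outside, world axes, zero at the start; "wrist_torque": the same for the moment, N m; "gripper_width": finger opening in mm; "grasp_force": force on a finger pad.
Only numpy, scipy, OpenCV 4.12 (cv2) and the standard library are available. Lean on these libraries where they do the work, as an engineer would, in place of code of your own. Each camera call takes 0.05 s, during which the arm holds its last target. There are 200 camera calls.

### The job

Park the utensil carousel against the drainer: with a fingertip press the orange spring catch down, and while you keep it held down push the blue block of the carousel's sled past the catch, until the sled is fully home against its end stop. Then let go so that the catch springs up behind the block. Only press and push: do not touch the carousel itself, grasp or lift nothing, and leave the dishes and everything else on the board where they stand.

Things in the scene. Friction and masses are not known exactly. Their poses are not given: they have to be found in the camera images.
- drainer: Fixed unit: base plate 6 mm thick with the track and, at the +y end, a drainer (260 x 270 mm, near wall at y = 220 mm, cover up to 340 mm high). Origin on the board's surface under the finger lane (x = 0). All offsets are in its frame: z up, +y the way the sled is pushed (to the drainer), +x across the track from the finger lane to the carousel. Place and yaw differ each time; it never moves.
- catch_pad (a point): Centre (x = 0, y = -10 mm) of the top of the orange catch: a level bar 56 mm wide (x), 250 mm long (y = -135 to 115 mm), top 30 mm above the board when up. It goes straight down without tilting wherever it is pressed, and a tip can slide along it. Only the blue block stands over it, with 4 mm of air. The bar is the finger lane.
- catch (a joint): How far the catch is pressed, m: 0 up, 0.013 bottomed. Its spring pushes up with about 4 N at the top and 11 N at the bottom; it rises as soon as it is let go. From 0.008 on its tooth is below the blue block and lets it pass.
- catch_tooth (a point): Middle of the top of the red tooth on the catch's +x edge, at x = 39, y = 72 mm (14 mm in x, 12 mm in y), top 42 mm above the board when up. It stops the block from passing either way and moves with the catch.
- block_back (a point): Middle of the back face of the sled's blue push block, the face to push on, square to the y axis: x = 0, 49 mm above the board. The face reaches from x = -22 to 50 mm and from 34 to 64 mm above the board. The block is 90 mm long, from this face to +y. Behind it the catch bar lies free.
- sled (a joint): Travel of the sled along +y, m: 0 to 0.150; the block's back face is at y = -60 mm plus the travel. Starts at 0 to 0.030. With the catch up the block meets the tooth at 0.036; its back has passed the tooth at 0.138; end stop (fully home) at 0.150. Friction about 1.5 N; stays where it is left; cannot leave the track.
- carousel: Green rotating utensil carousel, 96 mm in diameter, cup 148 mm and its spoon and forks up to 265 mm above the board. It rides on the sled's white deck (x = 50 to 190 mm, top 40 mm); its axis is 125 mm in +x and 45 mm in +y from block_back. Origin at its underside on the axis. Not to be touched.
- bowl: Blue ceramic bowl, 124 mm wide, 55 mm high, standing in the drainer. Bystander. Origin at its underside.
- tumbler: Steel tumbler, 68 mm wide, 90 mm high, standing on the board behind the sled. Bystander. Origin at its underside.
- jar: Amber glass jar, 68 mm wide, 100 mm high, on the board beyond the track. Bystander. Origin at its underside.
- mug: White mug, 80 mm wide, 90 mm high, on the board to the right. Bystander. Origin at its underside.
- soap: Green bottle of washing-up soap, 60 mm wide, 190 mm high, on the board to the right. Bystander. Origin at its underside.
- brush: Scrubbing brush lying on the board to the right. Bystander.

How it is judged:
By the outcome, as a careful person would: the job done as asked, in the order asked, and still so for the second after the job is handed in, with the robot touching nothing.
It also fails if it takes over 38 s, if anything falls off the work surface, if the arm or the gripper's body presses on something with over 40 N, if the wrist force passes 120 N, or if a joint passes its speed limit or range.

## Working session

There is one attempt and no reset: what is moved stays moved. The work goes in short steps, Python scripts to look and compute and a tool call to move; the robot and the scene stay as the last step left them, time stands still between calls to the robot, and variables do not carry over. Pictures are saved under pics/ and viewed, at most 10 in all, crops included, and the job is handed in when it is done.

Besides the shell and the picture viewer there is one more tool, called as name(argument=value, ...) on one line, values as JSON. apply_moves: Moves the arm, as the interface text tells. Its arguments: {"type":"object","properties":{"delta_rot":{"type":"array"},"xyz":{"type":"array"},"hand":{"type":"array"}},"required":["delta_rot","xyz","hand"]}

```bash
mkdir -p pics; cat > h.py <<'E'
import numpy as np, cv2
from bench import arm, eyes, nets
def pts(p, m):
    v,u=np.nonzero(m & (p["range_z"]>0)); z=p["range_z"][v,u]
    K=np.array(p["camera_matrix"]); 
    c=np.stack([(u-K[0,2])/K[0,0]*z,(v-K[1,2])/K[1,1]*z,z],1)
    return (c-np.array(p["t"]))@np.array(p["R"])
E
python3 - <<'E'
from h import *
ims=[]
for n in("scene","side"):
    p=eyes.get_image(n); ims.append(p["frame"])
    cv2.imwrite(f"pics/{n}.png",p["frame"][:,:,::-1])
    for k in("catch_pad","catch_tooth","block_back","carousel"):
        for r in nets.masks_of(k,p)[:1]:
            q=pts(p,r["region"]); print(n,k,round(r["score"],2),r["bbox"],len(q),np.median(q,0).round(),np.percentile(q,[3,97],axis=0).round().tolist() if len(q) else'')
    hsv=cv2.cvtColor(p["frame"],cv2.COLOR_RGB2HSV)
    np.savez(f"{n}.npz",**{k:p[k] for k in("frame","range_z","camera_matrix","R","t")})
s=arm.read_state();print(s)
E
```

```text
scene catch_pad 0.62 [227.3, 193.9, 321.0, 221.2] 1096 [517. -91.  30.] [[475.0, -165.0, 27.0], [555.0, 70.0, 35.0]]
scene catch_tooth 0.6 [228.7, 191.2, 322.9, 222.0] 1116 [516. -84.  30.] [[472.0, -164.0, 25.0], [552.0, 70.0, 40.0]]
scene block_back 0.92 [246.3, 176.1, 308.0, 269.1] 3810 [642. -11.  80.] [[521.0, -79.0, 36.0], [694.0, 52.0, 254.0]]
scene carousel 0.63 [256.8, 177.2, 300.9, 260.0] 2162 [637. -17. 123.] [[590.0, -58.0, 48.0], [678.0, 29.0, 257.0]]
side catch_pad 0.96 [249.9, 202.5, 314.3, 269.6] 1049 [514. -99.  30.] [[471.0, -168.0, 25.0], [552.0, 70.0, 35.0]]
side catch_tooth 0.59 [252.1, 200.5, 311.4, 274.0] 947 [ 515. -105.   30.] [[471.0, -168.0, 26.0], [552.0, 68.0, 34.0]]
side block_back 0.74 [267.0, 159.3, 351.7, 243.5] 3774 [604. -47.  65.] [[492.0, -84.0, 33.0], [689.0, 28.0, 245.0]]
side carousel 0.93 [301.6, 159.3, 343.7, 223.5] 1962 [618. -39. 129.] [[587.0, -62.0, 46.0], [676.0, 30.0, 256.0]]
{'clock': 0.5, 'joints': array([ 2.58591403e-01,  3.84744954e-01,  7.86220010e-03, -4.58323018e-05,
       -1.19399637e+00, -2.58559345e-01]), 'joint_vel': array([-0.00078494,  0.00103313,  0.00078141, -0.00129854,  0.0009058 ,
        0.00084086]), 'joint_efforts': array([-4.83218246e-04, -3.91690457e+01,  1.88443315e+01,  4.18708742e+00,
       -7.46930327e-04,  1.29459883e-07]), 'position': array([6.24961085e+02, 2.80715602e-02, 2.31263281e+02]), 'ee_rot': array([ 7.07112152e-01, -7.07101409e-01, -3.92349696e-05,  2.50739048e-05]), 'contact_force': array([ 0.17394176, -1.07487891, -0.28893144]), 'wrist_torque': array([ 0.03748345,  0.02448262, -0.02837362]), 'grasp_force': 0.0, 'gripper_width': 85.66144166029599}
```

View pics/scene.png

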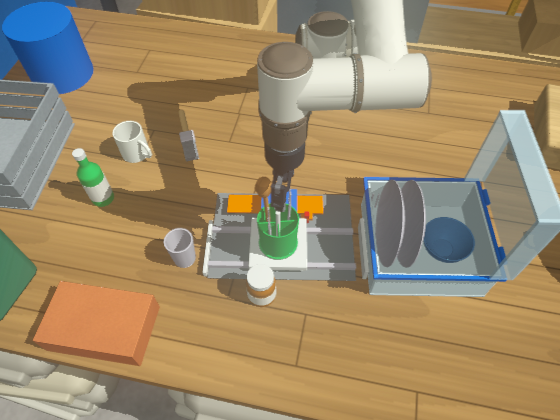

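View pics/side.png

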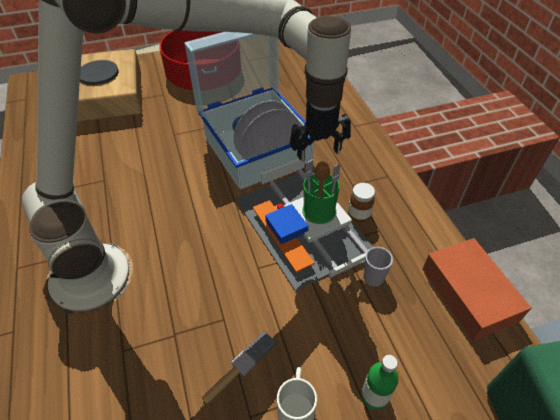

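Scene: the sled is at about px (280,240), with the orange bar running from (228,205) to (323,210) and the drainer to the right (+y). The open gripper hangs right above the carousel's utensils, so it has to go straight up first. Next I fit the bar and the block.

```bash
python3 - <<'E'
import numpy as np, cv2
import sys; from h import pts
for n in("scene","side"):
    p=np.load(n+".npz"); hsv=cv2.cvtColor(p["frame"],cv2.COLOR_RGB2HSV); h,s,v=[hsv[...,i] for i in range(3)]
    for nm,m,z0,z1 in(("orange",(h>8)&(h<22)&(s>200),24,35),("blue",(h>105)&(h<130)&(s>150),58,70)):
        q=pts(p,m); q=q[(q[:,2]>z0)&(q[:,2]<z1)&(q[:,0]>430)&(q[:,0]<620)&(abs(q[:,1])<260)]
        if len(q)<10: print(n,nm,len(q));continue
        r=cv2.minAreaRect(q[:,:2].astype(np.float32)); print(n,nm,len(q),r,np.median(q[:,2]).round(1)); print(cv2.boxPoints(r).round(0).tolist())
E
```

```text
scene orange 847 ((519.630126953125, -46.66847229003906), (71.6742935180664, 248.20904541015625), 10.056407928466797) 30.3
[[463.0, 69.0], [506.0, -175.0], [577.0, -163.0], [533.0, 82.0]]
scene blue 98 ((517.1448974609375, -36.468772888183594), (57.5760498046875, 84.28349304199219), 10.771078109741211) 64.0
[[481.0, -0.0], [497.0, -83.0], [553.0, -72.0], [538.0, 10.0]]
side orange 288 ((514.5259399414062, -54.58039855957031), (60.56032943725586, 239.67913818359375), 10.80211353302002) 30.1
[[462.0, 57.0], [507.0, -178.0], [567.0, -167.0], [522.0, 69.0]]
side blue 808 ((528.0629272460938, -35.25339889526367), (85.29304504394531, 91.1827621459961), 13.364182472229004) 64.0
[[476.0, -1.0], [497.0, -89.0], [580.0, -70.0], [559.0, 19.0]]
```

apply_moves(delta_rot=[[0,0,0],[0,0,0],[0,0,0],[0,0,0],[0,0,0]], xyz=[[0,0,-1],[0,0,-1],[0,0,-1],[0,0,-1],[0,0,0]], hand=[-1,-1,-1,-1,-1])

```text
clock: 0.92
position: [627.1, -0.3, 337.9]
ee_rot: [0.707, -0.707, 0.004, -0.004]
contact_force: [0.9, 0.3, 0.7]
gripper_width: 85.0
grasp_force: 0.0
```

apply_moves(delta_rot=[[0,0,0],[0,0,0],[0,0,0],[0,0,0],[0,0,0],[0,0,0],[0,0,-0.86],[0,0,-0.86],[0,0,0],[0,0,0],[0,0,0],[0,0,0]], xyz=[[0.9,0.72,0],[0.9,0.72,0],[0.9,0.72,0],[0.9,0.72,0],[0.9,0.72,0],[0.9,0.72,0],[0,0,0],[0,0,0],[0,0,0],[0,0,0],[0,0,0],[0,0,0]], hand=[1,1,1,1,1,1,1,1,1,1,1,1])

```text
clock: 1.92
position: [517.1, -134.7, 331.1]
ee_rot: [0.768, -0.641, -0.0, 0.0]
contact_force: [0.3, 0.3, -0.7]
gripper_width: 0.1
grasp_force: 0.0
```

```bash
python3 - <<'E'
from h import *
s=arm.read_state(); print(s["clock"],s["position"],s["ee_rot"],s["gripper_width"],s["contact_force"])
for n in("scene","side"):
    p=eyes.get_image(n); cv2.imwrite(f"pics/{n}2.png",p["frame"][:,:,::-1])
    hsv=cv2.cvtColor(p["frame"],cv2.COLOR_RGB2HSV); h,s,v=[hsv[...,i] for i in range(3)]
    for nm,m,z0,z1 in(("orange",(h>8)&(h<22)&(s>200),26,34),("blue",(h>105)&(h<130)&(s>150),60,68),("red",((h<6)|(h>174))&(s>180),36,46)):
        q=pts(p,m); q=q[(q[:,2]>z0)&(q[:,2]<z1)&(q[:,0]>430)&(q[:,0]<620)&(abs(q[:,1])<260)]
        if len(q)<3: print(n,nm,len(q));continue
        r=cv2.minAreaRect(q[:,:2].astype(np.float32)); print(n,nm,len(q),np.round(r[1]),r[2],np.median(q,0).round(1), cv2.boxPoints(r).round(0).tolist())
        th=np.radians(10.3); L=np.stack([q[:,0]*np.cos(th)+q[:,1]*np.sin(th),-q[:,0]*np.sin(th)+q[:,1]*np.cos(th)],1)
        print("  local", np.percentile(L,[0,2,98,100],axis=0).round(1).tolist())
E
```

```text
1.9167 [ 517.13882362 -134.69079716  331.07881707] [ 7.67603191e-01 -6.40925353e-01 -1.44187007e-04  1.09634148e-04] 0.120755596504331 [ 0.31834848  0.2921607  -0.66254539]
scene orange 811 [ 72. 248.] 10.864914894104004 [513.1   9.5  30.4] [[462.0, 69.0], [509.0, -175.0], [580.0, -161.0], [533.0, 83.0]]
  local [[467.0, -262.7], [469.6, -259.6], [524.2, -17.3], [539.4, -14.4]]
scene blue 278 [57. 84.] 6.3736114501953125 [510.8 -31.1  64.3] [[482.0, 4.0], [492.0, -79.0], [548.0, -73.0], [539.0, 10.0]]
  local [[472.2, -169.6], [474.8, -152.5], [524.9, -86.2], [532.2, -86.0]]
scene red 15 [13.  8.] 9.631617546081543 [535.5  39.6  42.5] [[527.0, 43.0], [528.0, 35.0], [541.0, 37.0], [540.0, 45.0]]
  local [[525.8, -60.1], [526.2, -60.1], [538.5, -52.3], [538.9, -52.3]]
side orange 375 [ 59. 247.] 8.638612747192383 [ 516.7 -102.8   29.9] [[463.0, 67.0], [500.0, -177.0], [558.0, -169.0], [521.0, 76.0]]
  local [[465.6, -264.6], [467.4, -262.3], [519.0, -33.5], [525.3, -17.4]]
side blue 752 [84. 90.] 11.103532791137695 [526.7 -36.6  64. ] [[479.0, 2.0], [496.0, -87.0], [578.0, -71.0], [561.0, 18.0]]
  local [[471.5, -173.7], [473.5, -171.5], [552.6, -87.4], [555.6, -83.2]]
side red 16 [11. 14.] 17.794660568237305 [533.   37.8  41.5] [[526.0, 45.0], [530.0, 32.0], [541.0, 35.0], [537.0, 49.0]]
  local [[526.7, -62.7], [526.7, -62.6], [538.4, -49.2], [538.5, -48.7]]
```

View pics/scene2.png

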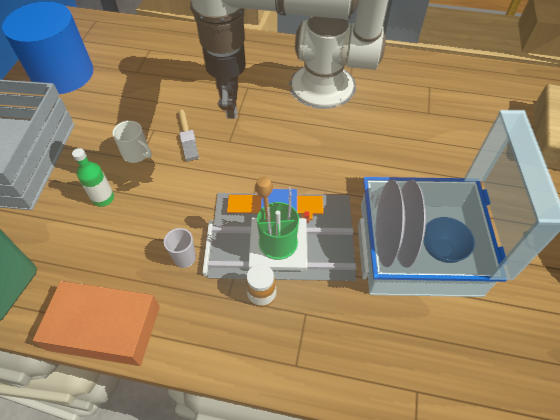

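The view is now clear: bar from (228,203) to (323,206), tooth near (308,215), block from (270,195) to (298,200). In the track frame the tool is at about (-10, -97), with the yaw matched; the sled's travel is about 15 mm. Next, down to just above the bar.

apply_moves(delta_rot=[[0,0,0],[0,0,0],[0,0,0],[0,0,0],[0,0,0],[0,0,0],[0,0,0],[0,0,0],[0,0,0],[0,0,0],[0,0,0],[0,0,0],[0,0,0],[0,0,0],[0,0,0],[0,0,0]], xyz=[[0,0,1],[0,0,1],[0,0,1],[0,0,1],[0,0,1],[0,0,1],[0,0,1],[0,0,1],[0,0,1],[0,0,1],[0,0,0.6],[0,0,0.4],[0,0,0.2],[0,0,0],[0,0,0],[0,0,0]], hand=[1,1,1,1,1,1,1,1,1,1,1,1,1,1,1,1])

```text
clock: 3.35
position: [518.0, -135.0, 52.5]
ee_rot: [0.768, -0.641, 0.001, -0.001]
contact_force: [-0.6, 0.0, 0.8]
gripper_width: 0.0
grasp_force: 0.0
```

apply_moves(delta_rot=[[0,0,0],[0,0,0],[0,0,0],[0,0,0],[0,0,0],[0,0,0],[0,0,0],[0,0,0],[0,0,0],[0,0,0]], xyz=[[0,0,0.4],[0,0,0.3],[0,0,0.2],[0,0,0.15],[0,0,0.15],[0,0,0.1],[0,0,0],[0,0,0],[0,0,0],[0,0,0]], hand=[1,1,1,1,1,1,1,1,1,1])

```text
clock: 4.18
position: [516.8, -135.0, 19.6]
ee_rot: [0.768, -0.64, -0.0, 0.0]
contact_force: [-2.2, 1.4, 8.9]
gripper_width: -0.0
grasp_force: 4.5
```

The catch is held about 10 mm down (8.9 N). I press slightly deeper and slide forward.

apply_moves(delta_rot=[[0,0,0],[0,0,0],[0,0,0],[0,0,0],[0,0,0],[0,0,0],[0,0,0],[0,0,0],[0,0,0],[0,0,0],[0,0,0],[0,0,0],[0,0,0],[0,0,0],[0,0,0],[0,0,0]], xyz=[[0,0,0.04],[-0.2,0,0],[-0.2,0,0],[-0.2,0,0],[-0.2,0,0],[-0.2,0,0],[-0.2,0,0],[-0.2,0,0],[-0.2,0,0],[-0.2,0,0],[-0.2,0,0],[-0.2,0,0],[-0.2,0,0],[0,0,0],[0,0,0],[0,0,0]], hand=[1,1,1,1,1,1,1,1,1,1,1,1,1,1,1,1])

```text
clock: 5.52
position: [508.6, -76.4, 19.5]
ee_rot: [0.768, -0.64, 0.002, -0.001]
contact_force: [0.5, -3.6, 9.6]
gripper_width: 0.2
grasp_force: 4.6
```

```bash
cat > m.py <<'E'
from h import *
s=arm.read_state(); P=s["position"]; th=np.radians(10.3); c,n=np.cos(th),np.sin(th)
print(s["clock"],P.round(1),"tip local",(P[0]*c+P[1]*n-494.5).round(1),(-P[0]*n+P[1]*c+128.3).round(1),s["contact_force"])
p=eyes.get_image("side"); cv2.imwrite(f"pics/side_{s['clock']:.1f}.png",cv2.resize(p["frame"][100:310,180:460,::-1],None,fx=2.5,fy=2.5))
hsv=cv2.cvtColor(p["frame"],cv2.COLOR_RGB2HSV); h,s,v=[hsv[...,i] for i in range(3)]
for nm,m,z0,z1 in(("orange",(h>8)&(h<22)&(s>200),10,34),("blue",(h>105)&(h<130)&(s>150),60,68),("red",((h<6)|(h>174))&(s>180),20,46)):
    q=pts(p,m); q=q[(q[:,2]>z0)&(q[:,2]<z1)&(q[:,0]>430)&(q[:,0]<600)&(q[:,1]>-200)&(q[:,1]<135)]
    if len(q)<3: continue
    L=np.stack([q[:,0]*c+q[:,1]*n-494.5,-q[:,0]*n+q[:,1]*c+128.3,q[:,2]],1)
    print(nm,len(q),np.percentile(L,[2,50,98],axis=0).round(1).tolist())
E
python3 m.py
```

```text
5.5167 [508.6 -76.4  19.5] tip local -7.7 -37.8 [ 0.52269162 -3.60410553  9.55711079]
orange 561 [[-27.1, -134.0, 15.2], [-2.5, -86.4, 19.5], [24.3, 86.6, 23.2]]
blue 48 [[-22.7, -19.5, 61.1], [-17.6, 47.6, 64.8], [-0.7, 62.7, 67.0]]
```

apply_moves(delta_rot=[[0,0,0],[0,0,0],[0,0,0],[0,0,0],[0,0,0],[0,0,0],[0,0,0],[0,0,0],[0,0,0],[0,0,0],[0,0,0],[0,0,0],[0,0,0],[0,0,0],[0,0,0],[0,0,0],[0,0,0],[0,0,0],[0,0,0]], xyz=[[-0.25,0,0],[-0.25,0,0],[-0.25,0,0],[-0.25,0,0],[-0.25,0,0],[-0.25,0,0],[-0.25,0,0],[-0.25,0,0],[-0.25,0,0],[-0.25,0,0],[-0.25,0,0],[-0.25,0,0],[-0.25,0,0],[-0.25,0,0],[-0.25,0,0],[-0.25,0,0],[-0.25,0,0],[0,0,0],[0,0,0]], hand=[1,1,1,1,1,1,1,1,1,1,1,1,1,1,1,1,1,1,1])

```text
clock: 7.15
position: [488.6, 28.6, 19.1]
ee_rot: [0.768, -0.64, 0.001, -0.001]
contact_force: [0.2, -3.3, 8.4]
gripper_width: 0.0
grasp_force: 4.7
```

```bash
python3 m.py
```

```text
7.15 [488.6  28.6  19.1] tip local -8.6 69.0 [ 0.16460583 -3.3334862   8.39778289]
orange 753 [[-26.3, -133.2, 14.8], [-5.0, -5.6, 19.1], [30.2, 80.7, 23.2]]
blue 33 [[-23.2, 82.7, 60.2], [-18.4, 158.1, 63.7], [32.3, 171.3, 67.4]]
red 24 [[32.3, 64.9, 21.2], [37.5, 69.2, 29.4], [44.8, 77.0, 34.3]]
```

About 10 mm is left to the end stop. I go on in small steps until the push force rises.

apply_moves(delta_rot=[[0,0,0],[0,0,0],[0,0,0],[0,0,0],[0,0,0],[0,0,0],[0,0,0],[0,0,0]], xyz=[[-0.1,0,0],[-0.1,0,0],[-0.1,0,0],[-0.1,0,0],[-0.06,0,0],[0,0,0],[0,0,0],[0,0,0]], hand=[1,1,1,1,1,1,1,1])

```text
clock: 7.87
position: [486.9, 36.9, 19.1]
ee_rot: [0.768, -0.64, 0.002, 0.0]
contact_force: [6.4, -19.7, 8.3]
gripper_width: 0.3
grasp_force: 4.6
```

The sled is at the end stop (20 N reaction, motion halted). I ease back a little, then lift straight up.

apply_moves(delta_rot=[[0,0,0],[0,0,0],[0,0,0],[0,0,0],[0,0,0],[0,0,0],[0,0,0],[0,0,0],[0,0,0],[0,0,0],[0,0,0],[0,0,0],[0,0,0]], xyz=[[0.12,0,0],[0.16,0,0],[0,0,0],[0,0,-0.4],[0,0,-0.6],[0,0,-0.8],[0,0,-1],[0,0,-1],[0,0,-1],[0,0,-1],[0,0,0],[0,0,0],[0,0,0]], hand=[1,1,1,1,1,1,1,1,1,1,1,1,1])

```text
clock: 8.95
position: [485.7, 32.9, 162.0]
ee_rot: [0.768, -0.641, -0.001, 0.0]
contact_force: [0.3, 0.1, 0.5]
gripper_width: -0.1
grasp_force: 0.0
```

```bash
python3 m.py; ls pics
```

```text
8.95 [485.7  32.9 162. ] tip local -10.8 73.8 [0.25871744 0.0506369  0.51451452]
orange 479 [[-27.5, -134.4, 26.0], [-6.0, -52.5, 29.9], [35.8, 89.0, 33.5]]
blue 565 [[-22.0, 90.4, 60.9], [12.6, 126.3, 64.0], [58.5, 172.4, 67.5]]
red 27 [[31.1, 66.0, 29.7], [37.2, 69.7, 39.9], [44.9, 77.0, 44.8]]
scene.png
scene2.png
side.png
side2.png
side_5.5.png
side_7.2.png
side_8.9.png
```

View pics/side_8.9.png

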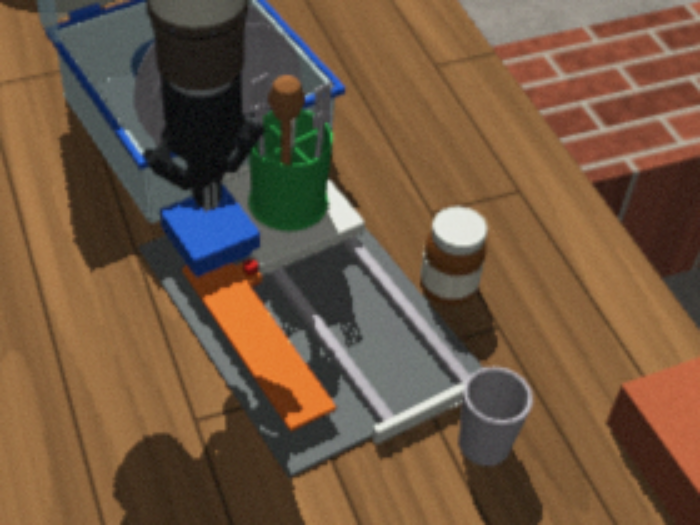

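The picture shows the block home at (210,235), the red tooth up behind it at (250,267), and the bar up. The carousel, jar and tumbler are standing undisturbed, and the gripper is clear.

```bash
python3 -c "
from bench import arm; print(arm.job_done())"
```

```text
the job is handed in; nothing more can be done
None
```

The sled is parked fully home against its end stop, the catch has sprung up behind the blue block, and I've handed the job in with the gripper clear of everything; no verdict was shown.

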